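Put the reagent bottles back into their own spill dishes

TASK

The four reagent bottles have been put back into the wrong spill dishes: exchange them so that each stands upright in the middle of the dish that suits its size, the shortest bottle in the smallest dish and so on up to the tallest bottle in the largest dish. Every dish is occupied, so use the empty dark pad as a free spot on the way. Set the bottles down rather than dropping them, do not knock any over, and leave the white specimen cup where it stands.

Things in the scene. Friction and masses are not known exactly. Their poses are not given: they have to be found in the camera images.
- bottle_1: The shortest bottle: white, blue cap; 82 mm high in all, round body 38 mm in diameter up to its shoulder 62 mm above its foot, above that the neck and cap, 21 mm in diameter; about 0.07 kg. Origin at the centre of its underside, z up along the bottle. It starts in a dish that is not its own.
- bottle_2: The second shortest bottle: brown, black cap; 105 mm high in all, round body 44 mm in diameter up to its shoulder 80 mm above its foot, above that the neck and cap, 24 mm in diameter; about 0.11 kg. Origin at the centre of its underside, z up along the bottle. It starts in a dish that is not its own.
- bottle_3: The second tallest bottle: white, green cap; 125 mm high in all, round body 50 mm in diameter up to its shoulder 95 mm above its foot, above that the neck and cap, 27 mm in diameter; about 0.14 kg. Origin at the centre of its underside, z up along the bottle. It starts in a dish that is not its own.
- bottle_4: The tallest bottle: all white; 150 mm high in all, round body 52 mm in diameter up to its shoulder 114 mm above its foot, above that the neck and cap, 29 mm in diameter; about 0.2 kg. Origin at the centre of its underside, z up along the bottle. It starts in a dish that is not its own.
- dish_1: The smallest of four round open steel spill dishes, fixed to the worktop: 84 mm across the rim, 12 mm high, wall 3 mm, flat floor 3 mm thick and 70 mm across. Origin at the centre of its underside, at worktop height. Every dish holds one bottle at the start.
- dish_2: The second smallest of four round open steel spill dishes, fixed to the worktop: 100 mm across the rim, 12 mm high, wall 3 mm, flat floor 3 mm thick and 86 mm across. Origin at the centre of its underside, at worktop height. Every dish holds one bottle at the start.
- dish_3: The second largest of four round open steel spill dishes, fixed to the worktop: 116 mm across the rim, 12 mm high, wall 3 mm, flat floor 3 mm thick and 102 mm across. Origin at the centre of its underside, at worktop height. Every dish holds one bottle at the start.
- dish_4: The largest of four round open steel spill dishes, fixed to the worktop: 132 mm across the rim, 12 mm high, wall 3 mm, flat floor 3 mm thick and 118 mm across. Origin at the centre of its underside, at worktop height. Every dish holds one bottle at the start.
- pad: An empty flat dark square pad, 90x90x3 mm, fixed to the worktop: a free spot where a bottle may stand in the meantime. Origin at the centre of its underside, at worktop height.
- cup: A closed white specimen cup with a snap lid, 58 mm across the lid (64 with its tab) and 50 mm high, loose on the worktop among the dishes; not to be moved. Origin at the centre of its underside (the round body's axis is 3 mm from it along the cup's x).
Mind the look-alikes: they are no part of the job. What is shaped like the bottle_1 but orange is not meant.

How it is judged:
At the end, for the whole second after the job is handed in: Every bottle stands upright (within 0.1 rad) on the floor of its own dish, its axis within 15 mm of the dish's centre, released and at rest; the specimen cup is within 15 mm of where it stood (horizontal distance between bottle_1 and dish_1 below 0.015 m and z of bottle_1 in the frame of dish_1 below 0.007 m and angle between each of bottle_1, bottle_2, bottle_3, bottle_4's own z axis and vertical below 0.1 rad and linear speed of each of bottle_1, bottle_2, bottle_3, bottle_4 below 0.02 m/s and angular speed of each of bottle_1, bottle_2, bottle_3, bottle_4 below 0.2 rad/s and horizontal distance between bottle_2 and dish_2 below 0.015 m and z of bottle_2 in the frame of dish_2 below 0.007 m and horizontal distance between bottle_3 and dish_3 below 0.015 m and z of bottle_3 in the frame of dish_3 below 0.007 m and horizontal distance between bottle_4 and dish_4 below 0.015 m and z of bottle_4 in the frame of dish_4 below 0.007 m and distance of cup from where it was at the start of the episode below 0.015 m); the robot touches nothing.
It fails at once if a bottle is knocked over (leans by more than 0.6 rad) (angle between any of bottle_1, bottle_2, bottle_3, bottle_4's own z axis and vertical above 0.6 rad).
It fails at once if a bottle is dropped or rammed into a dish (more than 60 N on the dish) (contact force between any of dish_1, dish_2, dish_3, dish_4 and anything else above 60 N).
It fails at once if the specimen cup is moved by more than 15 mm (distance of cup from where it was at the start of the episode above 0.015 m).
It also fails if it takes over 128 s, if anything falls off the work surface, if the arm or the gripper's body presses on something with over 40 N, if the wrist force passes 120 N, or if a joint passes its speed limit or range.

ROBOT

A 6-joint arm with a two-finger parallel gripper is mounted at the origin on a cart in front of the work surface, level with it; the furniture and walls round the work are solid. World frame = base frame: x ahead of the robot, y to its left, z up, the work surface at z = 0. Lengths are in m, angles in rad, forces in N, time in s.
With the tool pointing down it reaches from about 0.275 to 0.875 m from the base axis. Payload 12.5 kg.
Tool frame: the origin (TCP) lies between the finger pads; the fingertips stand 25 mm ahead of it and the grasp point (between the pads) lies 6 mm ahead of it; z points along the fingers, y is the line along which they close (so a half turn about z gives the same grasp; the last joint's range is limited). The gripper opens to 85 mm and grips with 20 to 120 N. Pads are 22 mm wide; open, the fingers measure 114 mm over their backs; the gripper's body (76 mm by 85 mm) begins 54 mm behind the grasp point. The pads swing forward as they close: fully open they stand 13 mm farther back than shut.
Start: joints at [-1.214, 0.351, 1.652, -0, 1.139, -0.085], TCP at [0.235, -0.497, 0.222] pointing down, gripper open.
Joint ranges: [-2.75, 2.75], [-0.79, 2.1], [0.01, 2.65], [-1.57, 4.71], [0.07, 3.14], [-2.87, 2.87]. Speed limits (rad/s): [2.22, 2.22, 2.79, 3.14, 3.14, 3.14].

INTERFACE

Orientations are given as [roll, pitch, yaw] about the fixed x, y, z axes, in that order (R = Rz(yaw) Ry(pitch) Rx(roll)).
In Python, from bench import read_state, snapshot, finish_job gives the robot as it stands. The module is installed in compiled form; this text tells all that it offers.
- The arm moves only by the tool step_arm, never from a script. Its argument "commands" is a list of rows, each a list of 3 entries, a list of its own where there are three numbers: the finger opening in mm, from 0 to 85.4, then the shift along the tool's x, y, z in mm, then the turn about the tool's z in degrees. In form: [[claw, [dx, dy, dz], roll], ...]. A call has 1 to 12 rows; each row is the pose to reach, as a shift and turn from the pose commanded when the call began, along the tool's axes at that moment; what a row does not reach only later rows make up. A row lasts 1/8 s, in which the tool goes at most 62.5 mm and 10.7 degrees, less where a joint would pass 70% of its speed; a pose out of reach is approached as far as the arm can. A call with a gripper value outside its range is refused whole. The fingers move at their own pace and stop on an object; "newtons" is the grip in N (left out, the last holds). Time passes only in rows, so rows that repeat a pose let the fingers close. It gives the time, the measured TCP pose, the force, the opening and the grip force at its end, in the units of the state.
- read_state(): the state, without advancing time (a new reading comes with each control period).
- snapshot(name): name is "scene" or "top" or "wrist"; returns a dict with "frame" (400x640x3 uint8, red, green, blue), "mtx" (3x3 intrinsics, pixels), "xyz" and "rotation" of the camera in the world; the wrist camera has in their place "tool_from_camera" (4x4, takes a point from camera to tool coordinates, whose origin is the TCP and whose axes are the flange's). Camera axes: x right, y up, looking along -z (the intrinsics and any distortion apply to the point x, -y, -z); pixel columns grow to the right and rows downward; lengths in m; the calibration is good to about 2 mm. A picture is of the moment at which its call begins: read the wrist's pose just before it. There is no depth.
- finish_job(): hands the job in; it is judged then, once.
The state is a dict: "time": time; "q": joint angles; "joint_vel": joint speeds; "tau": joint torques, N m; "tcp_pos": TCP position; "ee_rot": TCP orientation; "ft_force": force on the tool from outside, world axes, zero at the start; "ft_torque": the same for the moment, N m; "width": opening from 0.0 (shut) to 1.0 (fully open); "grasp_force": force on a finger pad.
Only numpy, scipy, OpenCV 4.12 (cv2) and the standard library are available. Lean on these libraries where they do the work, as an engineer would, in place of code of your own. Each camera call takes 0.05 s, during which the arm holds its last target. There are 200 camera calls.

## Working session

There is one attempt and no reset: what is moved stays moved. The work goes in short steps, Python scripts to look and compute and a tool call to move; the robot and the scene stay as the last step left them, time stands still between calls to the robot, and variables do not carry over. Pictures are saved under pics/ and viewed, at most 14 in all, crops included, and the job is handed in when it is done.

Besides the shell and the picture viewer there is one more tool, called after "Request:" as name([rows], argument=value, ...), one row to a line, values as JSON. step_arm: Moves the arm, as the interface text tells. Its arguments: {"type":"object","properties":{"commands":{"type":"array"},"newtons":{"type":"number"}},"required":["commands"]}

```bash
mkdir -p pics; python3 - <<'E'
from bench import *
import cv2,numpy as np
s=read_state();print(s)
for n in("scene","top"):
    d=snapshot(n);cv2.imwrite(f"pics/{n}0.png",d["frame"][:,:,::-1]);np.savez(f"{n}0.npz",**d);print(n,d["mtx"],d["xyz"],d["rotation"],[k for k in d])
E
```

```text
{'time': 0.0, 'q': array([-1.21357762e+00,  3.51270008e-01,  1.65246072e+00,  1.45939416e-05,
        1.13910351e+00, -8.45585407e-02]), 'joint_vel': array([ 7.57515168e-04,  7.96906439e-04, -9.49522996e-04, -4.35599198e-04,
        2.88628861e-04, -3.77242600e-06]), 'tau': array([-6.99738248e-04, -5.06101656e+01, -2.91410244e+01, -1.09816363e-04,
        4.48181803e-03, -6.26523217e-06]), 'tcp_pos': array([ 0.23507102, -0.4968345 ,  0.22172601]), 'ee_rot': array([-3.14035662e+00, -1.18062115e-04,  4.41771061e-01]), 'ft_force': array([ 0.41608544, -0.38575735, -0.12512898]), 'ft_torque': array([-0.00527477,  0.00732667, -0.01621641]), 'grasp_force': 0.0, 'width': 1.002185970204382}
scene [[429.62758934   0.         321.86552225]
 [  0.         429.62758934 203.75181639]
 [  0.           0.           1.        ]] [0.03265175 0.73872463 0.9477579 ] [ 0.77556252 -0.01408475 -2.5392451 ] ['frame', 'mtx', 'xyz', 'rotation']
top [[481.7879432    0.         319.29526525]
 [  0.         481.7879432  202.01372496]
 [  0.           0.           1.        ]] [0.46345497 0.00160183 1.334494  ] [ 0.05452578 -0.00215463 -1.55130264] ['frame', 'mtx', 'xyz', 'rotation']
```

View pics/scene0.png

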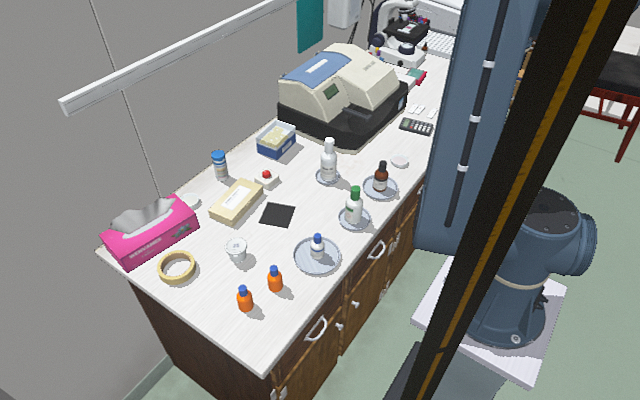

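View pics/top0.png

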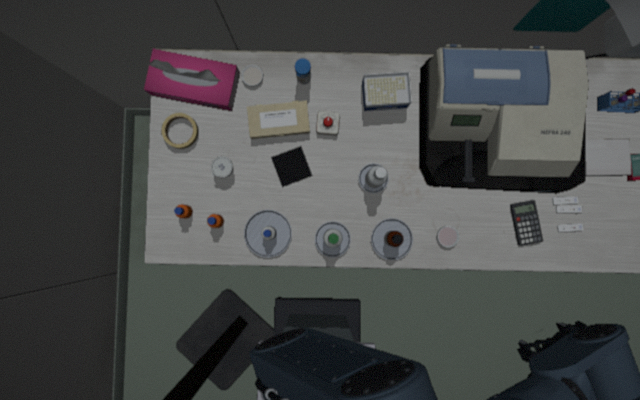

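The top view shows bottle_1 (268,233) in the largest dish, green bottle_3 (333,239) and brown bottle_2 (394,239) in middle-sized dishes, and white bottle_4 (376,176) in a small dish. The pad is at (292,166) and the cup at (222,168). The scene view agrees.

```bash
cat > h.py <<'E'
import numpy as np,cv2
from scipy.spatial.transform import Rotation as R
def load(n): return dict(np.load(n))
def rot(d): return R.from_euler('xyz',d["rotation"]).as_matrix()
def ray(d,p,z):
    "pixels -> world points on plane z"
    p=np.atleast_2d(p).astype(float);K=d["mtx"]
    v=np.c_[(p[:,0]-K[0,2])/K[0,0],-(p[:,1]-K[1,2])/K[1,1],-np.ones(len(p))]@rot(d).T
    t=(z-d["xyz"][2])/v[:,2];return d["xyz"]+v*t[:,None]
def proj(d,X):
    c=(np.atleast_2d(X)-d["xyz"])@rot(d);K=d["mtx"]
    return np.c_[K[0,0]*c[:,0]/-c[:,2]+K[0,2],K[1,1]*-c[:,1]/-c[:,2]+K[1,2]]
E
python3 - <<'E'
from h import *
d=load("top0.npz")
for p,z in(((267,233),.012),((333,239),.012),((392,239),.012),((373,178),.012),((292,166),.003),((222,168),.05)):print(p,ray(d,p,z))
f=d["frame"][:,:,::-1]
cv2.imwrite("pics/t1.png",cv2.resize(cv2.convertScaleAbs(f[140:270,200:420],alpha=1.5),None,fx=3.6,fy=3.6,interpolation=cv2.INTER_CUBIC))
h=cv2.cvtColor(f,cv2.COLOR_BGR2HSV)
for p in((333,256),(262,220),(385,250),(300,200),(350,210),(380,230)):print(p,h[p[1],p[0]])
s=load("scene0.npz")["frame"][:,:,::-1]
cv2.imwrite("pics/s1.png",cv2.resize(s[130:290,220:410],None,fx=3.7,fy=3.7,interpolation=cv2.INTER_CUBIC))
E
```

```text
(267, 233) [[0.44789424 0.14170264 0.012     ]]
(333, 239) [[ 0.43502333 -0.03933     0.012     ]]
(392, 239) [[ 0.43816524 -0.20088005  0.012     ]]
(373, 178) [[ 0.60487956 -0.1465956   0.012     ]]
(292, 166) [[0.63488638 0.07793647 0.003     ]]
(222, 168) [[0.61974026 0.26260708 0.05      ]]
(333, 256) [107  25  70]
(262, 220) [108  24 125]
(385, 250) [111  30  85]
(300, 200) [ 60   2 133]
(350, 210) [ 70   6 127]
(380, 230) [110  25 122]
```

View pics/t1.png

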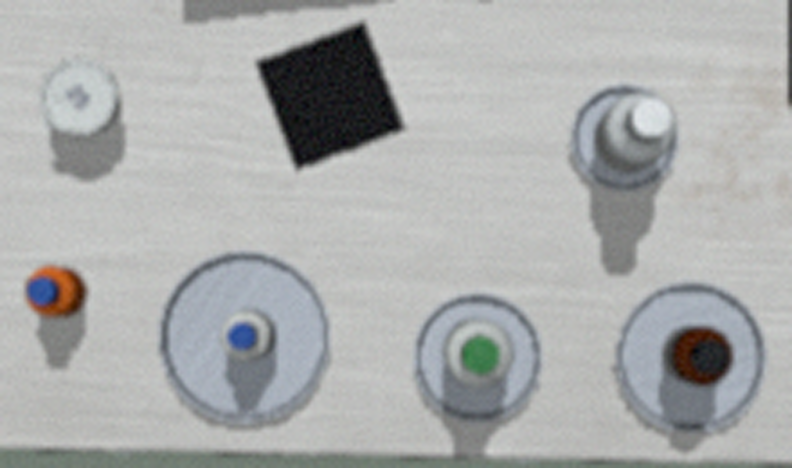

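View pics/s1.png

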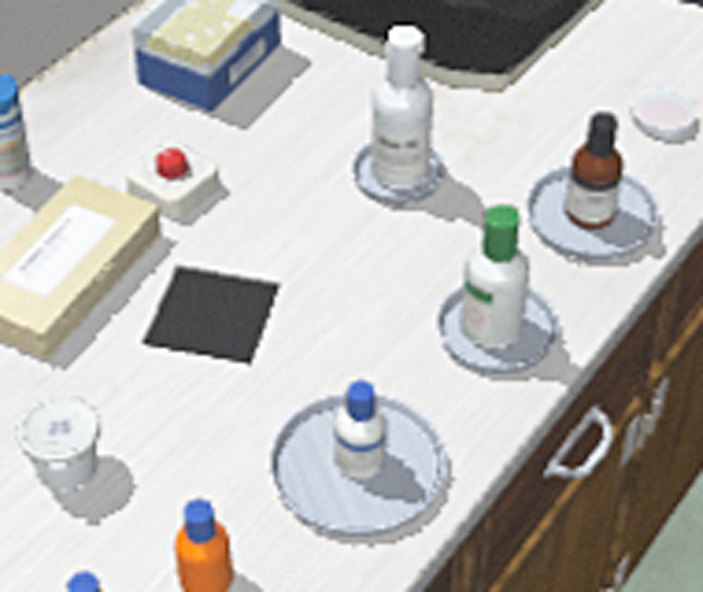

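```bash
cat > m.py <<'E'
from h import *
def hsv(d): return cv2.cvtColor(d["frame"],cv2.COLOR_RGB2HSV)
def biggest(m,c,r):
    k=np.zeros_like(m);cv2.circle(k,tuple(c),r,255,-1);m=m&k
    n,l,s,ce=cv2.connectedComponentsWithStats(m)
    i=1+np.argmax(s[1:,4]);return (l==i).astype(np.uint8)*255,ce[i],s[i,4]
if __name__=="__main__":
    d=load("top0.npz");h=hsv(d);s=load("scene0.npz");hs=hsv(s)
    blue=cv2.inRange(h,(100,14,40),(120,60,255))
    for n,c,D in(("d4",(267,234),132),("d2",(333,239),100),("d3",(392,239),116),("d1",(373,178),84)):
        b,_,a=biggest(blue,c,int(D*.18*1.2))
        b=cv2.morphologyEx(b,cv2.MORPH_OPEN,np.ones((2,2)))
        pts=cv2.convexHull(cv2.findContours(b,cv2.RETR_EXTERNAL,cv2.CHAIN_APPROX_NONE)[0][0] if 0 else np.argwhere(b)[:,::-1].astype(np.int32))[:,0]
        w=ray(d,pts,.012)[:,:2]
        (x,y),r=cv2.minEnclosingCircle((w*1000).astype(np.float32))
        A=np.c_[2*w,np.ones(len(w))];q=np.linalg.lstsq(A,(w**2).sum(1),rcond=None)[0]
        print(n,D,"enc",x,y,2*r,"fit",q[:2]*1000,2000*np.sqrt(q[2]+q[0]**2+q[1]**2))
    for n,c,lo,hi,z in(("b1",(267,233),(105,120,50),(125,255,255),.085),("b3",(333,238),(50,90,40),(80,255,255),.128),("b2",(397,239),(0,0,0),(180,110,62),.108),("b4",(380,172),(0,0,196),(180,40,255),.153)):
        b,ce,a=biggest(cv2.inRange(h,lo,hi),c,9)
        p=ray(d,ce,z)[0];print(n,ce,a,p,"diam",2000*np.sqrt(a/np.pi)*(d["xyz"][2]-z)/d["mtx"][0,0],"scene px",proj(s,p)[0])
    b,ce,a=biggest(cv2.inRange(h,(0,0,0),(180,255,60)),(292,166),30);print("pad",ray(d,ce,.003),a)
E
python3 m.py
```

```text
d4 132 enc 444.7362365722656 137.18997192382812 130.80691528320312 fit [444.59215289 137.79333856] 129.15067612366119
d2 100 enc 432.2698974609375 -40.42422866821289 98.86441040039062 fit [432.5661226  -39.97566644] 96.27744028681076
d3 116 enc 436.2436828613281 -202.21844482421875 115.3686752319336 fit [ 435.55636079 -202.34287361] 112.85697212717004
d1 84 enc 602.1724243164062 -149.26828002929688 81.44615173339844 fit [ 602.64906801 -149.04971012] 79.45695552310659
b1 [267.         233.17142857] 35 [0.44831062 0.13395801 0.085     ] diam 17.312800684932387 scene px [317.29835825 234.17286593]
b3 [333.         238.11940299] 67 [ 0.4397105  -0.03570038  0.128     ] diam 23.129257961106525 scene px [354.88096479 187.41217254]
b2 [397.27 239.47] 100 [ 0.43907098 -0.19958091  0.108     ] diam 28.725299137357272 scene px [382.77655843 162.0190383 ]Traceback (most recent call last):
  File "m.py", line 19, in <module>
    b,ce,a=biggest(cv2.inRange(h,lo,hi),c,9)
           ~~~~~~~^^^^^^^^^^^^^^^^^^^^^^^^^^
  File "m.py", line 6, in biggest
    i=1+np.argmax(s[1:,4]);return (l==i).astype(np.uint8)*255,ce[i],s[i,4]
        ~~~~~~~~~^^^^^^^^^
    return _wrapfunc(a, 'argmax', axis=axis, out=out, **kwds)
    return bound(*args, **kwds)
ValueError: attempt to get argmax of an empty sequence
```

```bash
python3 - <<'E'
from m import *
d=load("top0.npz");h=hsv(d);s=load("scene0.npz")
b,ce,a=biggest(cv2.inRange(h,(0,0,165),(180,60,255)),(380,172),7);print(ce,a)
for c in(ce,(380.3,172.3)):
    p=ray(d,c,.153);print(p,proj(s,p))
b,ce,a=biggest(cv2.inRange(h,(0,0,0),(180,255,60)),(292,166),30);print("pad",ray(d,ce,.003),a)
E
cat > go.py <<'E'
import sys
from bench import read_state
from h import *
s=read_state();Rm=R.from_euler('xyz',s["ee_rot"]).as_matrix()
t=np.array(eval(sys.argv[1]))
print(s["time"],s["tcp_pos"],s["ee_rot"],"shift mm",np.round((t-s["tcp_pos"])@Rm*1000,1),"w",s["width"],s["grasp_force"],s["ft_force"])
E
python3 go.py "[.448,.134,.20]"
```

```text
0.1 [ 0.23508424 -0.49688885  0.22181805] [-3.14053808e+00 -9.29862917e-05  4.41792000e-01] shift mm [ 462.2 -479.3   22.4] w 0.997745351426894 0.0 [-0.24307034  0.07937118 -0.15232385]Traceback (most recent call last):
  File "<stdin>", line 3, in <module>
  File "m.py", line 6, in biggest
    i=1+np.argmax(s[1:,4]);return (l==i).astype(np.uint8)*255,ce[i],s[i,4]
        ~~~~~~~~~^^^^^^^^^
    return _wrapfunc(a, 'argmax', axis=axis, out=out, **kwds)
    return bound(*args, **kwds)
ValueError: attempt to get argmax of an empty sequence
```

```bash
python3 - <<'E'
from m import *
d=load("top0.npz");h=hsv(d);s=load("scene0.npz")
for th in(140,150):
    b,ce,a=biggest(cv2.inRange(h,(0,0,th),(180,60,255)),(380,172),7);print(ce,a)
    p=ray(d,ce,.153);print(p,proj(s,p))
p=ray(d,(380.3,172.3),.153);print(p,proj(s,p))
b,ce,a=biggest(cv2.inRange(h,(0,0,0),(180,255,60)),(292,166),30);print("pad",ray(d,ce,.003),a)
E
```

```text
[380.56164384 171.8630137 ] 73
[[ 0.6053598  -0.14923228  0.153     ]] [[328.43383543 138.85435347]]
[379.74074074 171.44444444] 27
[[ 0.6063567  -0.14719542  0.153     ]] [[327.78824112 139.06972008]]
[[ 0.60426467 -0.14860089  0.153     ]] [[328.61692625 139.08458738]]
pad [[0.63426802 0.08010076 0.003     ]] 976
```

Request:
step_arm([
  [85,[42,-44,0],0],
  [85,[84,-88,0],0],
  [85,[126,-132,0],0],
  [85,[168,-176,0],0],
  [85,[210,-220,0],0],
  [85,[252,-264,0],0],
  [85,[294,-308,0],0],
  [85,[336,-352,0],0],
  [85,[378,-396,0],0],
  [85,[420,-440,0],0],
  [85,[462,-479,0],0],
  [85,[462,-479,0],0],
], newtons=25)

```text
time: 1.6
tcp_pos: [0.4484, 0.1361, 0.2218]
ee_rot: [-3.141, 0.0, 0.446]
ft_force: [-0.5, -0.7, 0.3]
width: 0.995
grasp_force: 0.0
```

```bash
python3 go.py "[.448,.134,.057]";python3 - <<'E'
from bench import *
import cv2,numpy as np
d=snapshot("wrist");cv2.imwrite("pics/w1.png",d["frame"][:,:,::-1]);print(d["tool_from_camera"],d["mtx"])
E
```

```text
1.6 [0.44838489 0.1361457  0.22183321] [-3.14117714e+00  3.36783591e-04  4.45900065e-01] shift mm [ -1.2   1.8 164.8] w 0.9948529469314485 0.0 [-0.54452916 -0.74498598  0.25640096]
[[ 1.54769117e-03  9.47436712e-01  3.19939497e-01  8.30978937e-02]
 [ 9.99998801e-01 -1.48243168e-03 -4.47519362e-04 -6.28678915e-05]
 [ 5.02921715e-05  3.19939806e-01 -9.47437870e-01 -1.50942933e-01]
 [ 0.00000000e+00  0.00000000e+00  0.00000000e+00  1.00000000e+00]] [[314.50298946   0.         321.91795909]
 [  0.         314.50298946 193.98765682]
 [  0.           0.           1.        ]]
```

View pics/w1.png

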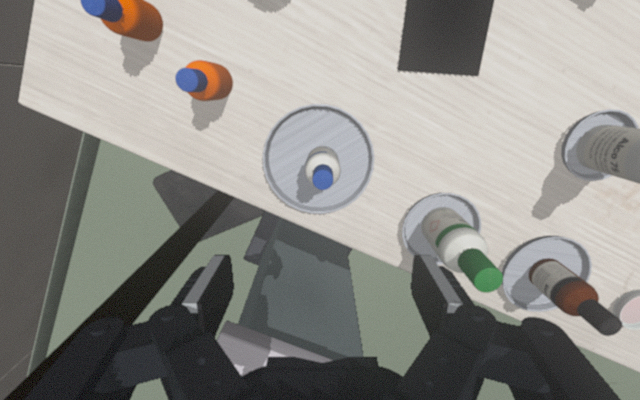

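The wrist view shows the bottle_1 cap at (322,176) in the big dish, whose rim runs from x 263 to 372, with the open fingers left and right at (215,290) and (430,290). I'll check these against the top camera.

```bash
cat > w.py <<'E'
from h import *
def wcam(s,d):
    T=d["tool_from_camera"];Rt=R.from_euler('xyz',s["ee_rot"]).as_matrix()
    Rc=Rt@T[:3,:3]
    return dict(frame=d["frame"],mtx=d["mtx"],xyz=s["tcp_pos"]+Rt@T[:3,3],rotation=R.from_matrix(Rc).as_euler('xyz'))
E
python3 - <<'E'
from bench import *
from w import *
s=read_state();d=wcam(s,snapshot("wrist"))
for p,z in(((322,176),.085),((317.5,159),.012),((487,268),.128),((609,318),.108),((442,232),.012),((544,275),.012)):print(p,ray(d,p,z))
h=cv2.cvtColor(d["frame"],cv2.COLOR_RGB2HSV)
b=cv2.inRange(h,(100,14,40),(120,60,255));k=np.zeros_like(b);cv2.circle(k,(318,160),62,255,-1)
pts=cv2.convexHull(np.argwhere(cv2.morphologyEx(b&k,cv2.MORPH_OPEN,np.ones((3,3))))[:,::-1].astype(np.int32))[:,0]
w=ray(d,pts,.012)[:,:2]*1000;print(cv2.minEnclosingCircle(w.astype(np.float32)))
E
```

```text
(322, 176) [[0.45124397 0.13602709 0.085     ]]
(317.5, 159) [[0.44930843 0.14092268 0.012     ]]
(487, 268) [[ 0.44880325 -0.02834629  0.128     ]]
(609, 318) [[ 0.44793981 -0.19169848  0.108     ]]
(442, 232) [[ 0.43236674 -0.04091484  0.012     ]]
(544, 275) [[ 0.43742914 -0.196956    0.012     ]]Traceback (most recent call last):
  File "<stdin>", line 7, in <module>
TypeError: 'NoneType' object is not subscriptable
```

Request:
step_arm([
  [85,[0,1,30],0],
  [85,[0,1,75],0],
  [85,[0,1,115],0],
  [85,[0,1,145],0],
  [85,[0,1,160],0],
  [85,[0,1,165],0],
  [60,[0,1,165],0],
  [40,[0,1,165],0],
  [30,[0,1,165],0],
  [30,[0,1,165],0],
  [30,[0,1,165],0],
  [30,[0,1,165],0],
], newtons=25)

```text
time: 3.2
tcp_pos: [0.4485, 0.1325, 0.0573]
ee_rot: [-3.142, -0.0, 0.442]
ft_force: [-0.8, -0.4, -1.3]
width: 0.35
grasp_force: 0.0
```

```bash
python3 - <<'E'
from bench import *
import cv2
print(read_state()["width"],read_state()["grasp_force"])
a=snapshot("wrist")["frame"][150:,120:520,::-1];b=cv2.resize(snapshot("scene")["frame"][150:290,230:390,::-1],None,fx=1.786,fy=1.786)
cv2.imwrite("pics/w2.png",cv2.hconcat([a,cv2.resize(b,(286,250))]))
E
```

```text
0.3503239012027781 0.0
```

View pics/w2.png

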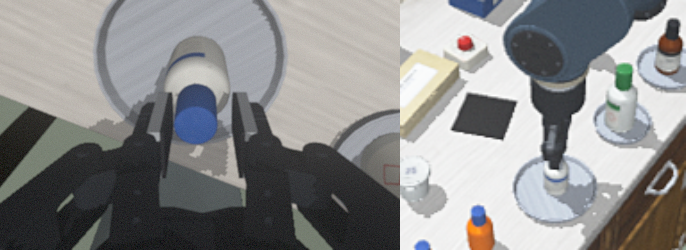

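The wrist view shows the cap at crop (195,120), roughly centred between the pads at x 172 and 232. The gap is about body width, so I'll close further and see where the fingers stop.

Request:
step_arm([
  [20,[0,0,0],0],
  [10,[0,0,0],0],
  [5,[0,0,0],0],
  [5,[0,0,0],0],
], newtons=25)

```text
time: 3.8
tcp_pos: [0.4485, 0.1325, 0.0574]
ee_rot: [3.142, -0.0, 0.442]
ft_force: [-0.4, 1.4, 3.1]
width: 0.234
grasp_force: 24.5
```

```bash
python3 - <<'E'
from bench import *
import cv2
a=snapshot("wrist")["frame"][170:330,220:420,::-1]
cv2.imwrite("pics/w3.png",cv2.resize(a,None,fx=3,fy=3,interpolation=cv2.INTER_CUBIC))
E
```

```text
(no output)
```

View pics/w3.png

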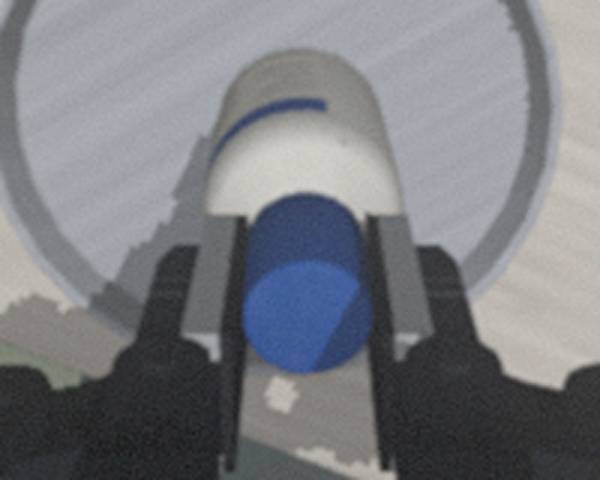

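The pads hold the cap, so the fingertips really sit about 10 mm behind the stated TCP, not 25 mm ahead. The neck grip looks sound, so I'll use it for every bottle and calibrate heights from this one. I'll raise the grip force and lift.

Request:
step_arm([
  [5,[0,0,0],0],
  [5,[0,0,-5],0],
  [5,[0,0,-12],0],
  [5,[0,0,-25],0],
  [5,[0,0,-40],0],
  [5,[0,0,-60],0],
  [5,[0,0,-60],0],
  [5,[0,0,-60],0],
], newtons=40)

```text
time: 4.85
tcp_pos: [0.4482, 0.1324, 0.1171]
ee_rot: [-3.142, 0.0, 0.442]
ft_force: [0.4, -0.4, -1.1]
width: 0.226
grasp_force: 39.1
```

```bash
python3 go.py "[.634,.080,.117]"; python3 - <<'E'
from bench import *
from w import *
s=read_state();d=snapshot("wrist");w=wcam(s,d);np.savez("w4.npz",**w)
t=snapshot("top");b=t["frame"][180:270,230:310,::-1];a=d["frame"][60:360,120:520,::-1]
cv2.imwrite("pics/w4.png",cv2.hconcat([a,cv2.resize(snapshot("scene")["frame"][120:270,250:400,::-1],(300,300))]))
E
```

```text
4.85 [0.44823059 0.13242609 0.11711601] [-3.14154249e+00  1.27786870e-04  4.41725058e-01] shift mm [1.455e+02 1.268e+02 1.000e-01] w 0.2261003878110627 39.10302937030792 [ 0.44756109 -0.4274759  -1.14909111]
```

View pics/w4.png

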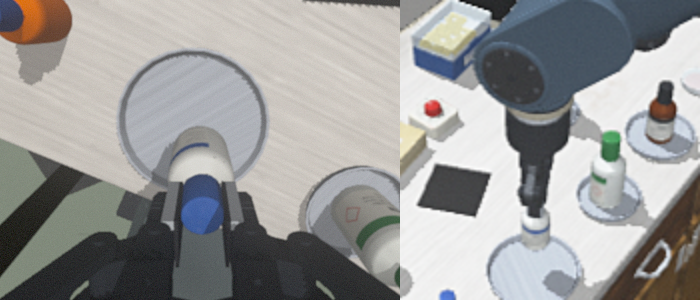

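Bottle_1 is lifted by its cap and hangs upright. The emptied dish_4 rim is fully visible in the crop (x 119–267, y 50–190).

```bash
python3 - <<'E'
from h import *
d=load("w4.npz");rim=np.array([(119,119),(267,119),(193,50),(141,68),(245,70),(126,150),(262,150)])+[120,60]
w=ray(d,rim,.012)[:,:2]*1000;print(np.round(w));print(cv2.minEnclosingCircle(w.astype(np.float32)),cv2.fitEllipse(w.astype(np.float32)))
E
```

```text
[[427. 200.]
 [481.  87.]
 [505. 167.]
 [475. 199.]
 [509. 123.]
 [403. 185.]
 [454.  77.]]
((449.44952392578125, 140.62240600585938), 63.672428131103516) ((448.3623962402344, 140.565673828125), (125.5306396484375, 127.63755798339844), 155.00201416015625)
```

Request:
step_arm([
  [5,[15,13,0],0],
  [5,[40,35,0],0],
  [5,[70,61,0],0],
  [5,[100,87,0],0],
  [5,[125,109,0],0],
  [5,[140,122,0],0],
  [5,[146,127,0],0],
  [5,[146,127,15],0],
  [5,[146,127,32],0],
  [5,[146,127,46],0],
  [5,[146,127,54],0],
  [5,[146,127,54],0],
])

```text
time: 6.5
tcp_pos: [0.6344, 0.0801, 0.0626]
ee_rot: [-3.141, 0.001, 0.442]
ft_force: [-0.5, 0.5, 0.0]
width: 0.228
grasp_force: 39.1
```

Request:
step_arm([
  [5,[0,0,2],0],
  [5,[0,0,4],0],
  [5,[0,0,5],0],
  [5,[0,0,5.5],0],
  [5,[0,0,5.5],0],
])

```text
time: 7.12
tcp_pos: [0.6347, 0.0801, 0.0578]
ee_rot: [3.142, -0.0, 0.442]
ft_force: [0.6, 0.3, -0.1]
width: 0.221
grasp_force: 39.1
```

Request:
step_arm([
  [5,[0,0,0.7],0],
  [5,[0,0,0.7],0],
  [30,[0,0,0.7],0],
  [50,[0,0,0.7],0],
  [60,[0,0,-5],0],
  [60,[0,0,-30],0],
  [60,[0,0,-80],0],
  [60,[0,0,-130],0],
  [60,[0,0,-160],0],
  [60,[0,0,-165],0],
  [60,[0,0,-165],0],
])

```text
time: 8.5
tcp_pos: [0.6344, 0.0801, 0.2221]
ee_rot: [-3.141, 0.001, 0.442]
ft_force: [-0.8, -1.0, -0.9]
width: 0.704
grasp_force: 0.0
```

```bash
python3 go.py "[.604,-.149,.22]"; python3 - <<'E'
from bench import *
from w import *
s=read_state();d=snapshot("wrist");w=wcam(s,d);np.savez("w5.npz",**w)
cv2.imwrite("pics/w5.png",d["frame"][:,:,::-1])
E
```

```text
8.5 [0.63439217 0.08007422 0.22208654] [-3.14124365e+00  7.87099144e-04  4.41797045e-01] shift mm [-125.4  194.1    2.1] w 0.7044262627087956 0.0 [-0.7866065  -0.9798701  -0.86132234]
```

View pics/w5.png

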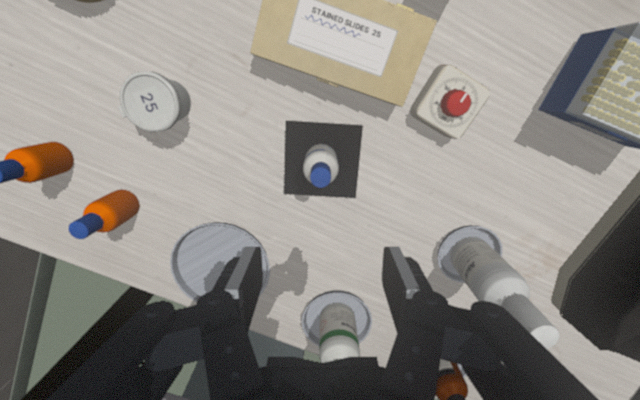

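Bottle_1 stands upright on the pad, with its cap at (320,174). The cup at (150,102) is untouched, and the free dish_4 is at (220,262). Next is bottle_4.

Request:
step_arm([
  [85,[-15,24,0],0],
  [85,[-42,65,0],0],
  [85,[-70,108,0],0],
  [85,[-98,151,0],0],
  [85,[-117,181,0],0],
  [85,[-125,194,0],0],
  [85,[-125,194,0],0],
  [85,[-125,194,0],0],
])

```text
time: 9.55
tcp_pos: [0.6048, -0.1475, 0.2224]
ee_rot: [-3.141, 0.0, 0.443]
ft_force: [-0.8, 1.2, -0.7]
width: 0.992
grasp_force: 0.0
```

```bash
python3 go.py "[.604,-.149,.111]"; python3 - <<'E'
from bench import *
from w import *
s=read_state();d=snapshot("wrist");w=wcam(s,d);np.savez("w6.npz",**w)
print(proj(w,[(.604,-.149,.153),(.602,-.149,.012)]))
cv2.imwrite("pics/w6.png",d["frame"][100:300,200:450,::-1])
E
```

```text
9.55 [ 0.60478041 -0.14751198  0.22239075] [-3.14092329e+00  2.91807785e-04  4.42747195e-01] shift mm [ -1.3   1.1 111.4] w 0.9917368263006563 0.0 [-0.79317801  1.16358391 -0.68053257]
[[323.25464668 206.64829474]
 [322.12533367 165.12418246]]
```

View pics/w6.png

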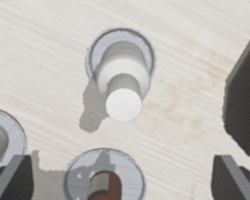

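The cap is at (324,204), within 3 px of the prediction, and the dish_1 rim centre is near (322,162).

Request:
step_arm([
  [85,[0,1,20],0],
  [85,[0,1,50],0],
  [85,[0,1,80],0],
  [85,[0,1,102],0],
  [85,[0,1,111],0],
  [70,[0,1,111],0],
  [50,[0,1,111],0],
  [30,[0,1,111],0],
  [15,[0,1,111],0],
  [15,[0,1,111],0],
  [15,[0,1,111],0],
  [15,[0,1,111],0],
], newtons=50)

```text
time: 11.1
tcp_pos: [0.6055, -0.1496, 0.1127]
ee_rot: [3.141, -0.001, 0.442]
ft_force: [-1.3, 1.7, 5.3]
width: 0.321
grasp_force: 49.1
```

Request:
step_arm([
  [15,[0,0,-4],0],
  [15,[0,0,-12],0],
  [15,[0,0,-25],0],
  [15,[0,0,-40],0],
  [15,[0,0,-55],0],
  [15,[0,0,-60],0],
  [15,[0,0,-60],0],
])

```text
time: 11.98
tcp_pos: [0.6052, -0.1496, 0.1721]
ee_rot: [3.141, -0.0, 0.442]
ft_force: [0.2, 0.3, -2.4]
width: 0.321
grasp_force: 49.4
```

```bash
python3 go.py "[.447,.139,.172]"
```

```text
11.975 [ 0.60515324 -0.14964437  0.1720853 ] [ 3.14131475e+00 -3.32564223e-04  4.41805581e-01] shift mm [ -19.6 -328.6   -0. ] w 0.32086662958834367 49.35831427574158 [ 0.23006425  0.27541787 -2.42481094]
```

Request:
step_arm([
  [15,[-1,-12,0],0],
  [15,[-2,-35,0],0],
  [15,[-4,-70,0],0],
  [15,[-6,-108,0],0],
  [15,[-9,-146,0],0],
  [15,[-11,-184,0],0],
  [15,[-13,-222,0],0],
  [15,[-16,-260,0],0],
  [15,[-18,-294,0],0],
  [15,[-19,-317,0],0],
  [15,[-20,-328,0],0],
  [15,[-20,-329,0],0],
])

```text
time: 13.48
tcp_pos: [0.446, 0.1395, 0.1717]
ee_rot: [3.142, 0.0, 0.443]
ft_force: [0.1, 0.3, -1.6]
width: 0.318
grasp_force: 49.5
```

Request:
step_arm([
  [15,[0,0,0],0],
  [15,[0,0,15],0],
  [15,[0,0,32],0],
  [15,[0,0,46],0],
  [15,[0,0,54],0],
  [15,[0,0,56],0],
  [15,[0,0,56],0],
])

```text
time: 14.35
tcp_pos: [0.4466, 0.1392, 0.116]
ee_rot: [3.142, -0.0, 0.442]
ft_force: [0.4, 0.2, -0.4]
width: 0.319
grasp_force: 49.5
```

Request:
step_arm([
  [15,[0,0,1],0],
  [15,[0,0,2],0],
  [15,[0,0,3],0],
  [15,[0,0,3.5],0],
  [15,[0,0,3.5],0],
])

```text
time: 14.98
tcp_pos: [0.4466, 0.1393, 0.1126]
ee_rot: [3.142, -0.001, 0.442]
ft_force: [-0.9, 0.7, 4.8]
width: 0.324
grasp_force: 50.2
```

Contact felt (about 5 N up), so I'll release and retreat.

Request:
step_arm([
  [30,[0,0,0],0],
  [45,[0,0,0],0],
  [65,[0,0,0],0],
  [70,[0,0,-5],0],
  [70,[0,0,-30],0],
  [70,[0,0,-70],0],
  [70,[0,0,-105],0],
  [70,[0,0,-110],0],
  [70,[0,0,-110],0],
])

```text
time: 16.1
tcp_pos: [0.4462, 0.1392, 0.2221]
ee_rot: [3.142, -0.0, 0.442]
ft_force: [0.3, 0.3, -0.1]
width: 0.824
grasp_force: 0.0
```

```bash
python3 go.py "[.635,.080,.222]"; python3 - <<'E'
from bench import *
from w import *
s=read_state();d=snapshot("wrist");w=wcam(s,d);np.savez("w7.npz",**w)
print(proj(w,[(.447,.139,.153),(.447,.139,.012)]))
cv2.imwrite("pics/w7.png",d["frame"][80:300,200:450,::-1])
E
```

```text
16.1 [0.44619543 0.13917278 0.22209148] [ 3.14156217e+00 -7.26978727e-06  4.41821036e-01] shift mm [1.454e+02 1.342e+02 1.000e-01] w 0.8237456969026153 0.0 [ 0.25533949  0.33990561 -0.12478171]
[[322.51767045 204.31837467]
 [322.30266501 162.06549472]]
```

View pics/w7.png

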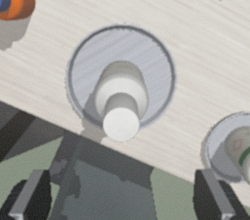

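Bottle_4 stands upright near the centre of dish_4: rim x 66–177, cap at (122,122) in the crop. Next, bottle_1 goes from the pad to dish_1.

Request:
step_arm([
  [70,[15,14,0],0],
  [70,[45,41,0],0],
  [70,[80,74,0],0],
  [70,[115,106,0],0],
  [70,[138,127,0],0],
  [70,[145,134,0],0],
  [70,[145,134,20],0],
  [70,[145,134,65],0],
  [70,[145,134,110],0],
  [70,[145,134,145],0],
  [70,[145,134,160],0],
  [70,[145,134,164],0],
])

```text
time: 17.65
tcp_pos: [0.6343, 0.0803, 0.058]
ee_rot: [-3.141, 0.001, 0.442]
ft_force: [0.1, -0.2, -0.5]
width: 0.818
grasp_force: 0.0
```

Request:
step_arm([
  [50,[0,0,0],0],
  [30,[0,0,0],0],
  [10,[0,0,0],0],
  [10,[0,0,0],0],
  [10,[0,0,0],0],
  [10,[0,0,0],0],
  [10,[0,0,-4],0],
  [10,[0,0,-12],0],
  [10,[0,0,-25],0],
  [10,[0,0,-45],0],
  [10,[0,0,-55],0],
  [10,[0,0,-55],0],
], newtons=40)

```text
time: 19.15
tcp_pos: [0.6352, 0.0801, 0.1145]
ee_rot: [3.141, -0.002, 0.442]
ft_force: [-0.3, 0.7, -0.3]
width: 0.225
grasp_force: 39.0
```

```bash
python3 go.py "[.6035,-.149,.115]"
```

```text
19.15 [0.63523513 0.0801223  0.11451235] [ 3.14086810e+00 -1.78723636e-03  4.41827982e-01] shift mm [-126.7  193.6   -0.6] w 0.2248516770879571 39.03613328933716 [-0.28794805  0.69886876 -0.25397225]
```

Request:
step_arm([
  [10,[-6,9,0],0],
  [10,[-20,31,0],0],
  [10,[-41,63,0],0],
  [10,[-64,98,0],0],
  [10,[-87,133,0],0],
  [10,[-107,164,0],0],
  [10,[-120,184,0],0],
  [10,[-126,193,0],0],
  [10,[-126,193,15],0],
  [10,[-126,193,32],0],
  [10,[-126,193,45],0],
  [10,[-126,193,50],0],
])

```text
time: 20.65
tcp_pos: [0.6029, -0.1476, 0.0618]
ee_rot: [-3.14, 0.001, 0.442]
ft_force: [-0.8, 0.5, -0.8]
width: 0.219
grasp_force: 39.1
```

Request:
step_arm([
  [10,[0,0,1],0],
  [10,[0,0,2],0],
  [10,[0,0,3],0],
  [10,[0,0,4],0],
  [10,[0,0,4.5],0],
  [10,[0,0,4.5],0],
])

```text
time: 21.4
tcp_pos: [0.6036, -0.1483, 0.0593]
ee_rot: [3.141, -0.001, 0.442]
ft_force: [-0.4, 0.9, 6.0]
width: 0.224
grasp_force: 39.5
```

Request:
step_arm([
  [30,[0,0,0],0],
  [45,[0,0,0],0],
  [60,[0,0,0],0],
  [70,[0,0,-5],0],
  [70,[0,0,-30],0],
  [70,[0,0,-80],0],
  [70,[0,0,-130],0],
  [70,[0,0,-158],0],
  [70,[0,0,-163],0],
  [70,[0,0,-163],0],
])

```text
time: 22.65
tcp_pos: [0.603, -0.1482, 0.221]
ee_rot: [-3.141, 0.001, 0.442]
ft_force: [-0.3, -0.3, -0.7]
width: 0.824
grasp_force: 0.0
```

```bash
python3 go.py "[.440,-.035,.222]"; python3 - <<'E'
from bench import *
from w import *
s=read_state();d=snapshot("wrist");w=wcam(s,d);np.savez("w8.npz",**w)
print(proj(w,[(.6035,-.149,.085),(.6035,-.149,.012)]))
cv2.imwrite("pics/w8.png",d["frame"][80:300,200:450,::-1])
E
```

```text
22.65 [ 0.60303399 -0.14816867  0.22103776] [-3.14102539e+00  6.30513635e-04  4.41791267e-01] shift mm [ -99.  -172.    -0.8] w 0.824042361984443 0.0 [-0.28796939 -0.34021701 -0.70307237]
[[322.95026793 180.04676372]
 [322.79467365 162.6489701 ]]
```

View pics/w8.png

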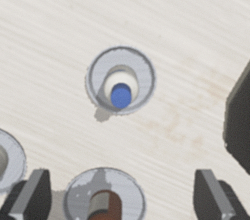

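Bottle_1 is centred in dish_1: cap (121,96), rim x 86–156 in the crop. Next is bottle_3.

Request:
step_arm([
  [85,[-12,-21,0],0],
  [85,[-35,-60,0],0],
  [85,[-62,-108,0],0],
  [85,[-84,-146,0],0],
  [85,[-96,-167,0],0],
  [85,[-99,-172,0],0],
  [85,[-99,-172,0],0],
  [85,[-99,-172,0],0],
])

```text
time: 23.7
tcp_pos: [0.4409, -0.0355, 0.2215]
ee_rot: [-3.141, 0.0, 0.441]
ft_force: [-0.1, -0.0, -0.2]
width: 0.998
grasp_force: 0.0
```

```bash
python3 go.py "[.440,-.036,.0925]"; python3 - <<'E'
from bench import *
from w import *
s=read_state();d=snapshot("wrist");w=wcam(s,d);np.savez("w9.npz",**w)
print(proj(w,[(.440,-.036,.128),(.433,-.040,.012)]))
h=cv2.cvtColor(d["frame"],cv2.COLOR_RGB2HSV)
m=cv2.inRange(h,(50,90,100),(80,255,255));n,l,st,ce=cv2.connectedComponentsWithStats(m);i=1+np.argmax(st[1:,4]);print(ce[i],st[i],ray(w,ce[i],.128))
cv2.imwrite("pics/w9.png",d["frame"][80:300,200:450,::-1])
E
```

```text
23.7 [ 0.4409003  -0.03553587  0.22148319] [-3.14142148e+00  2.97222080e-04  4.41375458e-01] shift mm [-1.00e+00  1.00e-01  1.29e+02] w 0.9978933892770012 0.0 [-0.13714867 -0.01149531 -0.17186192]
[[321.91741672 195.76525465]
 [322.45992979 170.18954457]]
[321.06069364 194.77745665] [306 180  31  30 692] [[ 0.44047343 -0.03499694  0.128     ]]
```

View pics/w9.png

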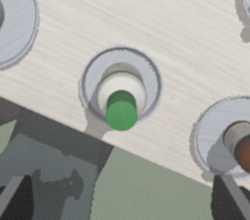

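Bottle_3's cap is at (321,195), matching the estimate, and the dish_2 rim centre is near (321,165).

Request:
step_arm([
  [85,[0,0,25],0],
  [85,[0,0,65],0],
  [85,[0,0,100],0],
  [85,[0,0,122],0],
  [85,[0,0,128],0],
  [65,[0,0,128],0],
  [45,[0,0,128],0],
  [25,[0,0,128],0],
  [14,[0,0,128],0],
  [14,[0,0,128],0],
  [14,[0,0,128],0],
  [14,[0,0,128],0],
], newtons=45)

```text
time: 25.25
tcp_pos: [0.4408, -0.0351, 0.0946]
ee_rot: [3.141, -0.001, 0.442]
ft_force: [-0.7, 0.5, 5.6]
width: 0.305
grasp_force: 43.9
```

Request:
step_arm([
  [14,[0,0,-4],0],
  [14,[0,0,-12],0],
  [14,[0,0,-25],0],
  [14,[0,0,-40],0],
  [14,[0,0,-55],0],
  [14,[0,0,-60],0],
  [14,[0,0,-60],0],
])

```text
time: 26.12
tcp_pos: [0.4404, -0.0351, 0.1541]
ee_rot: [3.141, -0.001, 0.442]
ft_force: [-0.2, -0.5, -2.1]
width: 0.303
grasp_force: 44.3
```

```bash
python3 go.py "[.634,.080,.153]"
```

```text
26.125 [ 0.4403791  -0.03510486  0.15409613] [ 3.14123489e+00 -5.41320031e-04  4.41730102e-01] shift mm [224.2 -21.3   1.2] w 0.3031537361984539 44.29511904716492 [-0.16332926 -0.47448086 -2.05383834]
```

Request:
step_arm([
  [14,[10,-1,0],0],
  [14,[30,-3,0],0],
  [14,[62,-6,0],0],
  [14,[97,-9,0],0],
  [14,[132,-12,0],0],
  [14,[167,-16,0],0],
  [14,[198,-19,0],0],
  [14,[217,-21,0],0],
  [14,[224,-21,0],0],
  [14,[224,-21,15],0],
  [14,[224,-21,32],0],
  [14,[224,-21,46],0],
])

```text
time: 27.62
tcp_pos: [0.633, 0.0793, 0.106]
ee_rot: [-3.141, 0.002, 0.441]
ft_force: [-0.9, -0.3, -1.5]
width: 0.303
grasp_force: 44.3
```

Request:
step_arm([
  [14,[0,0,6],0],
  [14,[0,0,9],0],
  [14,[0,0,10.5],0],
  [14,[0,0,11.5],0],
  [14,[0,0,12.5],0],
  [14,[0,0,12.5],0],
])

```text
time: 28.38
tcp_pos: [0.6338, 0.0797, 0.0954]
ee_rot: [3.142, -0.0, 0.442]
ft_force: [-0.8, 0.5, -2.0]
width: 0.304
grasp_force: 44.3
```

Request:
step_arm([
  [14,[0,0,0.7],0],
  [14,[0,0,1.4],0],
  [14,[0,0,2],0],
  [14,[0,0,2],0],
])

```text
time: 28.88
tcp_pos: [0.6344, 0.0798, 0.0947]
ee_rot: [3.141, -0.002, 0.442]
ft_force: [-3.5, 1.0, 10.0]
width: 0.309
grasp_force: 45.3
```

Request:
step_arm([
  [30,[0,0,-0.5],0],
  [45,[0,0,-0.5],0],
  [65,[0,0,-0.5],0],
  [75,[0,0,-5],0],
  [75,[0,0,-30],0],
  [75,[0,0,-75],0],
  [75,[0,0,-115],0],
  [75,[0,0,-127],0],
  [75,[0,0,-127],0],
])

```text
time: 30.0
tcp_pos: [0.6339, 0.0796, 0.2205]
ee_rot: [3.141, -0.001, 0.442]
ft_force: [0.6, -0.5, -1.1]
width: 0.877
grasp_force: 0.0
```

```bash
python3 go.py "[.440,-.1995,.222]"; python3 - <<'E'
from bench import *
from w import *
s=read_state();d=snapshot("wrist");w=wcam(s,d)
print(proj(w,[(.634,.080,.128)]))
h=cv2.cvtColor(d["frame"],cv2.COLOR_RGB2HSV)
m=cv2.inRange(h,(50,90,100),(80,255,255));n,l,st,ce=cv2.connectedComponentsWithStats(m);i=1+np.argmax(st[1:,4]);print(ce[i],st[i])
E
```

```text
30.0 [0.6338728  0.0796374  0.22046262] [ 3.14134025e+00 -6.32836345e-04  4.41788783e-01] shift mm [-294.6  169.4   -1.7] w 0.8766684491079566 0.0 [ 0.58376226 -0.47765598 -1.14337137]
[[321.49456912 194.78724272]]
[321.50906344 194.29456193] [307 180  30  30 662]
```

Bottle_3 stands on the pad with its cap where predicted. Next is bottle_2.

Request:
step_arm([
  [85,[-18,10,0],0],
  [85,[-54,31,0],0],
  [85,[-98,56,0],0],
  [85,[-142,82,0],0],
  [85,[-186,107,0],0],
  [85,[-230,132,0],0],
  [85,[-265,152,0],0],
  [85,[-287,165,0],0],
  [85,[-294,169,0],0],
  [85,[-294,169,0],0],
  [85,[-294,169,0],0],
])

```text
time: 31.42
tcp_pos: [0.4406, -0.1981, 0.2199]
ee_rot: [-3.141, 0.0, 0.443]
ft_force: [0.0, -0.6, -0.0]
width: 0.997
grasp_force: 0.0
```

```bash
python3 go.py "[.440,-.1995,.0775]"; python3 - <<'E'
from bench import *
from w import *
s=read_state();d=snapshot("wrist");w=wcam(s,d);np.savez("w10.npz",**w)
print(proj(w,[(.440,-.1995,.108),(.436,-.202,.012)]))
cv2.imwrite("pics/w10.png",d["frame"][80:300,200:450,::-1])
E
```

```text
31.425 [ 0.440649   -0.19810821  0.21994333] [-3.14102598e+00  2.14431815e-04  4.42579600e-01] shift mm [ -1.2   1.1 142.4] w 0.9968080584183329 0.0 [ 0.03802086 -0.60490289 -0.03170985]
[[323.04732472 189.11244986]
 [323.27443571 167.89278288]]
```

View pics/w10.png

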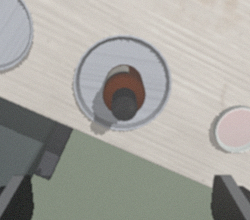

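Bottle_2's cap is at (324,184), and the dish_3 rim centre is near (322,163). Both lie a few mm farther along tool x than predicted.

Request:
step_arm([
  [85,[1,1,25],0],
  [85,[1,1,70],0],
  [85,[1,1,110],0],
  [85,[1,1,135],0],
  [85,[1,1,141],0],
  [65,[1,1,141],0],
  [45,[1,1,141],0],
  [25,[1,1,141],0],
  [12,[1,1,141],0],
  [12,[1,1,141],0],
  [12,[1,1,141],0],
  [12,[1,1,141],0],
], newtons=45)

```text
time: 32.98
tcp_pos: [0.4421, -0.1995, 0.0801]
ee_rot: [3.141, -0.001, 0.442]
ft_force: [-1.8, 1.4, 6.7]
width: 0.264
grasp_force: 43.8
```

Request:
step_arm([
  [12,[0,0,-4],0],
  [12,[0,0,-12],0],
  [12,[0,0,-25],0],
  [12,[0,0,-40],0],
  [12,[0,0,-55],0],
  [12,[0,0,-60],0],
  [12,[0,0,-60],0],
])

```text
time: 33.85
tcp_pos: [0.4417, -0.1993, 0.1396]
ee_rot: [3.141, -0.0, 0.442]
ft_force: [0.7, 0.5, -0.9]
width: 0.259
grasp_force: 44.1
```

```bash
python3 go.py "[.435,-.039,.138]"
```

```text
33.85 [ 0.44170977 -0.19932592  0.13959052] [ 3.14112497e+00 -3.27527096e-04  4.41811545e-01] shift mm [  62.5 -147.8    1.5] w 0.25856697063188383 44.09548759460449 [ 0.71226835  0.45004304 -0.85207681]
```

Request:
step_arm([
  [12,[4,-9,0],0],
  [12,[13,-30,0],0],
  [12,[25,-60,0],0],
  [12,[38,-90,0],0],
  [12,[50,-118,0],0],
  [12,[59,-139,0],0],
  [12,[62,-148,0],0],
  [12,[62,-148,0],0],
  [12,[62,-148,15],0],
  [12,[62,-148,32],0],
  [12,[62,-148,46],0],
  [12,[62,-148,54],0],
])

```text
time: 35.35
tcp_pos: [0.4342, -0.0394, 0.0845]
ee_rot: [-3.141, 0.001, 0.441]
ft_force: [0.2, 0.8, -1.3]
width: 0.26
grasp_force: 44.2
```

Request:
step_arm([
  [12,[0,0,1.5],0],
  [12,[0,0,3],0],
  [12,[0,0,4],0],
  [12,[0,0,5],0],
  [12,[0,0,5],0],
])

```text
time: 35.98
tcp_pos: [0.4344, -0.039, 0.0804]
ee_rot: [3.142, -0.0, 0.442]
ft_force: [0.2, 0.4, -0.8]
width: 0.26
grasp_force: 44.2
```

Request:
step_arm([
  [12,[0,0,0.7],0],
  [12,[0,0,1.4],0],
  [12,[0,0,1.4],0],
])

```text
time: 36.35
tcp_pos: [0.4351, -0.039, 0.0801]
ee_rot: [3.141, -0.001, 0.442]
ft_force: [-4.6, 1.5, 20.0]
width: 0.263
grasp_force: 46.3
```

Contact felt at 20 N, so I'll back off a little while releasing.

Request:
step_arm([
  [12,[0,0,-1],0],
  [30,[0,0,-1],0],
  [45,[0,0,-1],0],
  [65,[0,0,-1],0],
  [75,[0,0,-5],0],
  [75,[0,0,-30],0],
  [75,[0,0,-75],0],
  [75,[0,0,-120],0],
  [75,[0,0,-140],0],
  [75,[0,0,-142],0],
  [75,[0,0,-142],0],
])

```text
time: 37.72
tcp_pos: [0.434, -0.0389, 0.2201]
ee_rot: [-3.141, 0.001, 0.442]
ft_force: [-0.3, 0.3, 0.1]
width: 0.878
grasp_force: 0.0
```

```bash
python3 go.py "[.634,.080,.222]"; python3 - <<'E'
from bench import *
from w import *
s=read_state();d=snapshot("wrist");w=wcam(s,d);np.savez("w11.npz",**w)
print(proj(w,[(.435,-.039,.108),(.435,-.039,.012)]))
cv2.imwrite("pics/w11.png",d["frame"][80:300,200:450,::-1])
E
```

```text
37.725 [ 0.43398331 -0.03891533  0.22010906] [-3.14088800e+00  9.23697301e-04  4.41729348e-01] shift mm [231.7 -22.   -2.1] w 0.8784060749202866 0.0 [-0.28050244  0.27998056  0.1096791 ]
[[322.53648829 186.72232468]
 [322.44525679 162.0908086 ]]
```

View pics/w11.png

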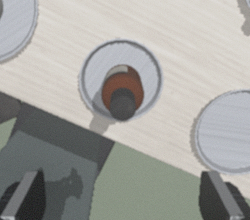

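Bottle_2 is centred in dish_2: cap (123,104), rim x 79–163 in the crop. Last, bottle_3 goes from the pad to dish_3.

Request:
step_arm([
  [75,[15,-1,0],0],
  [75,[50,-5,0],0],
  [75,[95,-9,0],0],
  [75,[140,-13,0],0],
  [75,[185,-18,0],0],
  [75,[218,-21,0],0],
  [75,[231,-22,0],0],
  [75,[231,-22,0],0],
  [75,[231,-22,25],0],
  [75,[231,-22,65],0],
  [75,[231,-22,105],0],
  [75,[231,-22,122],0],
])

```text
time: 39.28
tcp_pos: [0.6322, 0.079, 0.0971]
ee_rot: [-3.14, 0.003, 0.441]
ft_force: [0.5, -0.2, 0.9]
width: 0.879
grasp_force: 0.0
```

Request:
step_arm([
  [70,[0,0,2],0],
  [45,[0,0,3],0],
  [25,[0,0,3],0],
  [14,[0,0,3],0],
  [14,[0,0,3],0],
  [14,[0,0,3],0],
  [14,[0,0,3],0],
  [14,[0,0,-4],0],
  [14,[0,0,-15],0],
  [14,[0,0,-35],0],
  [14,[0,0,-57],0],
  [14,[0,0,-57],0],
])

```text
time: 40.78
tcp_pos: [0.6349, 0.0797, 0.1585]
ee_rot: [3.14, -0.004, 0.442]
ft_force: [0.4, -0.3, -2.4]
width: 0.301
grasp_force: 44.3
```

```bash
python3 go.py "[.4375,-.201,.154]"
```

```text
40.775 [0.63493553 0.0797169  0.15852705] [ 3.14002047 -0.003869    0.44176388] shift mm [-298.5  169.4    3.6] w 0.30113648011917316 44.300463795661926 [ 0.37969498 -0.34181618 -2.42900469]
```

Request:
step_arm([
  [14,[-8,4,0],0],
  [14,[-28,16,0],0],
  [14,[-60,34,0],0],
  [14,[-97,55,0],0],
  [14,[-134,76,0],0],
  [14,[-171,97,0],0],
  [14,[-208,118,0],0],
  [14,[-243,138,0],0],
  [14,[-272,154,0],0],
  [14,[-291,165,0],0],
  [14,[-298,169,0],0],
  [14,[-298,169,0],0],
])

```text
time: 42.28
tcp_pos: [0.4364, -0.2005, 0.1556]
ee_rot: [-3.141, 0.0, 0.441]
ft_force: [0.6, 0.8, -1.8]
width: 0.305
grasp_force: 44.4
```

Request:
step_arm([
  [14,[0,0,0],0],
  [14,[0,0,15],0],
  [14,[0,0,32],0],
  [14,[0,0,46],0],
  [14,[0,0,52],0],
  [14,[0,0,54],0],
  [14,[0,0,54],0],
])

```text
time: 43.15
tcp_pos: [0.4369, -0.2006, 0.1021]
ee_rot: [3.141, -0.0, 0.442]
ft_force: [0.1, -0.4, -1.0]
width: 0.304
grasp_force: 44.4
```

Request:
step_arm([
  [14,[0,0,2],0],
  [14,[0,0,3.5],0],
  [14,[0,0,4.5],0],
  [14,[0,0,5.3],0],
  [14,[0,0,6],0],
  [14,[0,0,6],0],
])

```text
time: 43.9
tcp_pos: [0.4372, -0.2007, 0.0972]
ee_rot: [3.141, -0.001, 0.442]
ft_force: [-3.7, 2.0, 15.7]
width: 0.305
grasp_force: 46.3
```

Request:
step_arm([
  [14,[0,0,-0.7],0],
  [30,[0,0,-0.7],0],
  [45,[0,0,-0.7],0],
  [65,[0,0,-0.7],0],
  [75,[0,0,-5],0],
  [75,[0,0,-30],0],
  [75,[0,0,-75],0],
  [75,[0,0,-120],0],
  [75,[0,0,-150],0],
  [75,[0,0,-150],0],
  [75,[0,0,-150],0],
])

```text
time: 45.28
tcp_pos: [0.4363, -0.2003, 0.2453]
ee_rot: [-3.141, 0.001, 0.442]
ft_force: [0.2, -0.2, -0.7]
width: 0.875
grasp_force: 0.0
```

```bash
python3 go.py "[.30,-.45,.25]"; python3 - <<'E'
from bench import *
from w import *
s=read_state();d=snapshot("wrist");w=wcam(s,d)
print(proj(w,[(.4375,-.201,.128),(.4375,-.201,.012)]))
a=cv2.resize(d["frame"][80:300,200:450,::-1],(341,300))
b=cv2.resize(snapshot("scene")["frame"][130:290,220:410,::-1],(356,300))
cv2.imwrite("pics/w12.png",cv2.hconcat([a,b]))
E
```

```text
45.275 [ 0.43631913 -0.20032057  0.2452571 ] [-3.14080801e+00  5.35622660e-04  4.41743589e-01] shift mm [-230.   167.4   -4.8] w 0.8749657178301115 0.0 [ 0.16338147 -0.18497481 -0.71417122]
[[323.22205237 185.15928976]
 [322.93299614 157.69199175]]
```

View pics/w12.png

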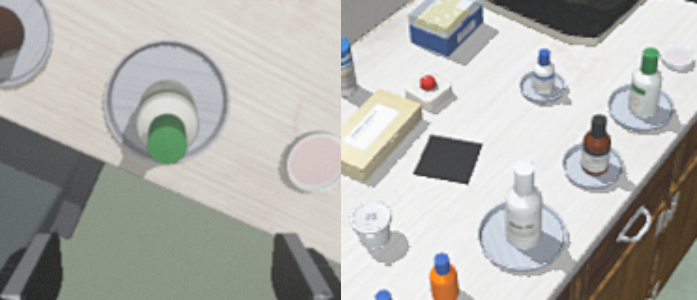

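All four bottles stand upright in their own dishes, the cup is unmoved, and the arm is clear. Handing in.

```bash
python3 -c "
from bench import finish_job
print(finish_job())"
```

```text
the job is handed in; nothing more can be done
None
```

The job is handed in at about 45 s: in the last pictures all four bottles stand upright in their own dishes, within a few mm of centre, and the cup looks unmoved, but no verdict came back, and I viewed 16 pictures, two over the limit of 14.

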